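Switch on the burner under the frying pan

ROBOT

A 6-joint arm with a two-finger parallel gripper is mounted at the origin on the work surface. World frame = base frame: x ahead of the robot, y to its left, z up, the work surface at z = 0. Lengths are in mm, angles in degrees, forces in N, time in s.
With the tool pointing down it reaches from about 350 to 850 mm from the base axis. Payload 8.1 kg.
Tool frame: the origin (TCP) lies at the centre of the arm's flange, where the gripper is bolted on; the fingertips stand 173 mm ahead of it and the grasp point (between the pads) lies 155 mm ahead of it; z points along the fingers, y is the line along which they close (so a half turn about z gives the same grasp; the last joint's range is limited). The gripper opens to 85 mm and grips with 20 to 120 N. Pads are 22 mm wide; open, the fingers measure 114 mm over their backs; the gripper's body (76 mm by 85 mm) begins 54 mm behind the grasp point. The pads swing forward as they close: fully open they stand 13 mm farther back than shut.
Start: joints at [-4.893, 7.471, 85.268, -0, 87.261, -4.893], TCP at [600.006, 0.022, 404.692] pointing down, gripper open.
Joint ranges: [-169.43, 169.43], [-51.17, 129.36], [1.28, 143.12], [-76.62, 256.62], [0, 156.53], [-152.29, 152.29]. Speed limits (degrees/s): [136.94, 136.94, 159.86, 180, 180, 180].

INTERFACE

Orientations are given as [roll, pitch, yaw] about the fixed x, y, z axes, in that order (R = Rz(yaw) Ry(pitch) Rx(roll)).
In Python, from bench import * gives the robot as it stands.
- The arm moves only by the shell command python3 -m jog 'ROWS' [FORCE]. ROWS is text: rows parted by semicolons, each of 7 numbers parted by spaces: the shift along the tool's x, y, z scaled (see below), then the turn, a rotation vector about the tool's x, y, z scaled (see below), then the closure, from -1 (fully open) to 1 (shut). In form: tx ty tz wx wy wz hand; .... A call has 1 to 5 rows; each row shifts and turns the commanded pose from where the row before left it, along the tool's axes as they then stand; what a row does not reach is not made up. The controller multiplies each number of a shift by 0.1 m and each number of a turn by 60 degrees. A row lasts 1/8 s, in which the tool goes at most 62.5 mm and 10.7 degrees, less where a joint would pass 70% of its speed; a pose out of reach is approached as far as the arm can. A call with a number of a shift or a turn outside -1 to 1 is refused whole. A call with a gripper value outside its range is refused whole. The fingers move at their own pace and stop on an object; FORCE is the grip in N (left out, the last holds). Time passes only in rows, so rows that do not move let the fingers close. It gives the time, the measured TCP pose, the force, the opening and the grip force at its end, in the units of the state.
- sense(): the state, without advancing time (a new reading comes with each control period).
- snapshot(name): name is "scene" or "side" or "wrist"; returns a dict with "img" (480x640x3 uint8, red, green, blue), "fx", "fy", "cx", "cy" (pixels), "dist" ([k1, k2, p1, p2, k3] as OpenCV has them; the pictures are not rectified), "extrinsics" (4x4, takes a point from camera to world coordinates). Camera axes: x right, y down, z forward; pixel columns grow to the right and rows downward; lengths in mm; the calibration is good to about 2 mm. A picture is of the moment at which its call begins. There is no depth.
- hand_in(): hands the job in; it is judged then, once.
The state is a dict: "time": time; "joint_pos": joint angles; "qd": joint speeds; "joint_efforts": joint torques, N m; "tool_pos": TCP position; "tcp_rot": TCP orientation; "ft_force": force on the tool from outside, world axes, zero at the start; "wrist_torque": the same for the moment, N m; "finger_gap": finger opening in mm; "grip_force": force on a finger pad.
Only numpy, scipy, OpenCV 4.12 (cv2) and the standard library are available. Lean on these libraries where they do the work, as an engineer would, in place of code of your own. Each camera call takes 0.05 s, during which the arm holds its last target. There are 200 camera calls.

TASK

Switch on the burner that the frying pan stands on: lift that burner's clear guard fully up, flip the switch lever beneath it away from you all the way to its stop, then lower the guard again until it lies fully shut, without slamming it. Leave the other burner's guard and switch alone (guard shut, switch off), and do not shift the cookware or the other things on the table.

Things in the scene. Friction and masses are not known exactly. Their poses are not given: they have to be found in the camera images.
- hob: twin table-top electric cooker, steel, 560 mm wide, fixed. Origin: on the table below the guards' hinge line, mid-width; x away from the robot. A grey console face slopes up at 20 degrees from x -122 mm (41 mm high) to the hinge line (85 high); behind it a deck 80 mm high, burner plates 88 mm high at x 145, y +140 (left) and -140 (right). Each one's guard is in front of it at the same y.
- pan: dark steel frying pan, 170 mm wide, 45 mm high, black handle pointing away from the robot; stands on one of the burners. Origin: centre of its underside
- bowl: steel mixing bowl, 160 mm wide, 70 mm high, parked on the other burner. Origin: centre of its underside
- guard_l (a joint): hinge angle of the clear plastic guard hood over the left (+y) burner's switch: a box open below and behind, 100 mm long up the slope, 120 wide, 56 high, 4 mm walls. 0 = shut on the console; grows as the near end lifts; 1.4 = stop, fully up. Stiff hinge (0.22 N m): it stays at any angle where left.
- guard_l_grip (a point): grip point of the left (+y) guard's pull tab (moves with the guard): a grey block standing straight out from the middle of its near wall, 16 mm thick across, 30 high, 42 long; the point is mid-thickness, mid-height, 28 mm out from the wall. Shut, it lies 128 mm down the slope from the hinge line and 36 mm off the console face.
- guard_l_hinge (a point): mid-point of the left (+y) guard's hinge line, fixed, at the upper end of the console face, 85 mm above the table; the axis is the cooker's y. The switch lever under this guard pivots on the console face 55 mm down the slope from this line, but anywhere within 28 mm to either side of this mid-point: not measured, feel for it or see it.
- switch_l (a joint): black paddle lever under the left (+y) guard: 0 = off, leaning 0.35 rad from the face's normal down the slope (to the robot); 0.7 = on, 0.35 rad up the slope. 18 mm wide across, 10 thick, 48 long from its pivot. Stiff (0.16 N m, about 5 N pushed 30 mm above the face); it stays at any angle where left, so it must be pushed right over to its stop. Rigid sideways.
- guard_r (a joint): hinge angle of the clear plastic guard hood over the right (-y) burner's switch: a box open below and behind, 100 mm long up the slope, 120 wide, 56 high, 4 mm walls. 0 = shut on the console; grows as the near end lifts; 1.4 = stop, fully up. Stiff hinge (0.22 N m): it stays at any angle where left.
- guard_r_grip (a point): grip point of the right (-y) guard's pull tab (moves with the guard): a grey block standing straight out from the middle of its near wall, 16 mm thick across, 30 high, 42 long; the point is mid-thickness, mid-height, 28 mm out from the wall. Shut, it lies 128 mm down the slope from the hinge line and 36 mm off the console face.
- guard_r_hinge (a point): mid-point of the right (-y) guard's hinge line, fixed, at the upper end of the console face, 85 mm above the table; the axis is the cooker's y. The switch lever under this guard pivots on the console face 55 mm down the slope from this line, but anywhere within 28 mm to either side of this mid-point: not measured, feel for it or see it.
- switch_r (a joint): black paddle lever under the right (-y) guard: 0 = off, leaning 0.35 rad from the face's normal down the slope (to the robot); 0.7 = on, 0.35 rad up the slope. 18 mm wide across, 10 thick, 48 long from its pivot. Stiff (0.16 N m, about 5 N pushed 30 mm above the face); it stays at any angle where left, so it must be pushed right over to its stop. Rigid sideways.
- shaker: small glass shaker jar, 40 mm wide, 85 mm high, on the deck between the burners, origin under it
- towel_roll: white kitchen paper roll on a stand, 140 mm foot, 282 mm high, origin under it
- prep_bowl: small steel bowl 150 mm wide, 55 mm high, on the table, origin under it
- spatula: spatula lying on the table between robot and cooker, origin under it
- oil: amber glass bottle, 66 mm wide, 200 mm high, origin under it
- mug: white mug 80 mm wide, 90 mm high, origin under it

How it is judged (in metres and radians):
On the way, in this order (a step that is already met when the one before it is completed fails the run):
1. the guard in front of the frying pan is fully up (beyond 1.2 rad) (((y of pan in the frame of hob above 0 m and value of joint guard_l above 1.2 rad) or (y of pan in the frame of hob below 0 m and value of joint guard_r above 1.2 rad))), for 0.2 s.
2. with that guard still up (beyond 1.0 rad), its switch is pushed fully on (beyond 0.6 of 0.7 rad) (((y of pan in the frame of hob above 0 m and value of joint switch_l above 0.6 rad and value of joint guard_l above 1 rad) or (y of pan in the frame of hob below 0 m and value of joint switch_r above 0.6 rad and value of joint guard_r above 1 rad))), for 0.2 s.
3. that guard is shut again, the switch still on (((y of pan in the frame of hob above 0 m and value of joint switch_l above 0.6 rad and value of joint guard_l below 0.06 rad) or (y of pan in the frame of hob below 0 m and value of joint switch_r above 0.6 rad and value of joint guard_r below 0.06 rad))), for 0.2 s.
At the end, for the whole second after the job is handed in: The switch in front of the frying pan is on (joint above 0.6) and its guard is shut (below 0.06 rad) and still; the other burner's switch is off (below 0.1) and its guard shut (below 0.06 rad); pan, bowl and the other loose things are within 30 mm of where they began (((y of pan in the frame of hob above 0 m and value of joint switch_l above 0.6 rad and value of joint each of guard_l, guard_r below 0.06 rad and velocity of joint guard_l above -0.05 rad/s and value of joint switch_r below 0.1 rad) or (y of pan in the frame of hob below 0 m and value of joint switch_r above 0.6 rad and value of joint each of guard_r, guard_l below 0.06 rad and velocity of joint guard_r above -0.05 rad/s and value of joint switch_l below 0.1 rad)) and not (distance of any of pan, bowl, shaker, towel_roll, prep_bowl, spatula, oil, mug from where it was at the start of the episode above 0.03 m)); the robot touches nothing.
It fails at once if the other burner's guard is lifted (over 0.2 rad) or its switch moved (over 0.3 rad) ((y of pan in the frame of hob above 0 m and (value of joint guard_r above 0.2 rad or value of joint switch_r above 0.3 rad)) or (y of pan in the frame of hob below 0 m and (value of joint guard_l above 0.2 rad or value of joint switch_l above 0.3 rad))).
It fails at once if a guard is slammed (closing faster than 4 rad/s) (velocity of joint any of guard_l, guard_r below -4 rad/s).
It fails at once if cookware or another loose thing is shifted more than 30 mm (distance of any of pan, bowl, shaker, towel_roll, prep_bowl, spatula, oil, mug from where it was at the start of the episode above 0.03 m).
It also fails if it takes over 64 s, if anything falls off the work surface, if the arm or the gripper's body presses on something with over 40 N, if the wrist force passes 120 N, or if a joint passes its speed limit or range.

## Working session

There is one attempt and no reset: what is moved stays moved. The work goes in short steps, Python scripts to look and compute and a shell command to move; the robot and the scene stay as the last step left them, time stands still between calls to the robot, and variables do not carry over. Pictures are saved under pics/ and viewed, at most 10 in all, crops included, and the job is handed in when it is done.

```bash
mkdir -p pics; ls; python3 - <<'E'
from bench import *
import cv2
for n in("scene","side"):
    s=snapshot(n);cv2.imwrite(f"pics/{n}0.png",s["img"][:,:,::-1])
    print(n,s["fx"],s["fy"],s["cx"],s["cy"],s["dist"],s["extrinsics"])
s=sense();print(s)
E
```

```text
pics
scene 459.3384648673142 459.3384648673142 316.65282508164927 232.66692180777395 [-0.02287803  0.          0.          0.          0.        ] [[ 2.54944725e-01  7.17008028e-01 -6.48770124e-01  1.29763033e+03]
 [ 9.66890873e-01 -1.96796351e-01  1.62459953e-01 -2.22604266e+02]
 [-1.11905026e-02 -6.68708220e-01 -7.43440710e-01  1.00504866e+03]
 [ 0.00000000e+00  0.00000000e+00  0.00000000e+00  1.00000000e+00]]
side 503.49314701452056 503.49314701452056 315.99552888811195 239.52527793235808 [0.02057447 0.         0.         0.         0.        ] [[-9.92611458e-01 -8.73336371e-02  8.42337744e-02  3.61729475e+02]
 [-1.21287341e-01  7.33874301e-01 -6.68369577e-01  1.05561686e+03]
 [-3.44585626e-03 -6.73647791e-01 -7.39044505e-01  1.23467958e+03]
 [ 0.00000000e+00  0.00000000e+00  0.00000000e+00  1.00000000e+00]]
{'time': 0.1, 'joint_pos': array([-4.89345146e+00,  7.51446693e+00,  8.53222797e+01,  2.24437184e-03,
        8.72625602e+01, -4.89307779e+00]), 'qd': array([ 0.03486359, -0.08572759, -0.23700106, -0.04751506, -0.03054309,
        0.02762398]), 'joint_efforts': array([ 1.52257860e-03, -5.70947063e+01, -5.01941299e+01, -1.80579236e-04,
        8.16394575e-03,  5.26326357e-05]), 'tool_pos': array([5.99801028e+02, 4.27897540e-02, 4.03717938e+02]), 'tcp_rot': array([-1.79901246e+02, -1.07039801e-02,  8.99995080e+01]), 'ft_force': array([-0.37371875,  0.27704563, -0.68810487]), 'wrist_torque': array([-0.01618367,  0.00690447,  0.01199751]), 'grip_force': 0.0, 'finger_gap': 85.37198389979189}
```

View pics/scene0.png

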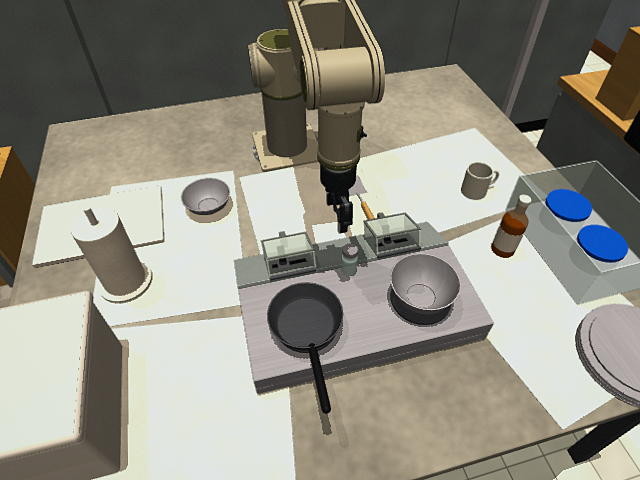

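View pics/side0.png

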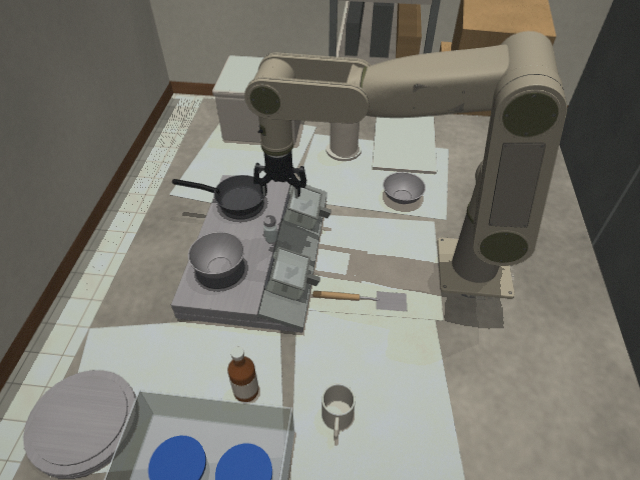

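The scene camera looks back at the robot. The pan (305,320) is on the image's left, which is -y, so the right burner and guard_r are the ones to operate. I'll enlarge both views.

```bash
python3 - <<'E'
import cv2
a=cv2.imread("pics/scene0.png")[205:400,230:500];cv2.imwrite("pics/sc1.png",cv2.resize(a,None,fx=2.9,fy=2.9,interpolation=cv2.INTER_CUBIC))
a=cv2.imread("pics/side0.png")[170:335,165:345];cv2.imwrite("pics/si1.png",cv2.resize(a,None,fx=3.6,fy=3.6,interpolation=cv2.INTER_CUBIC))
E
```

```text
(no output)
```

View pics/sc1.png

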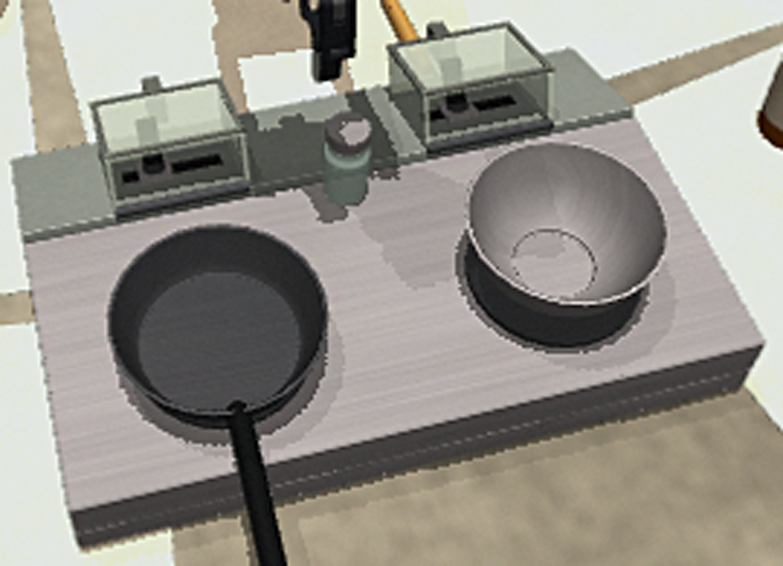

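View pics/si1.png

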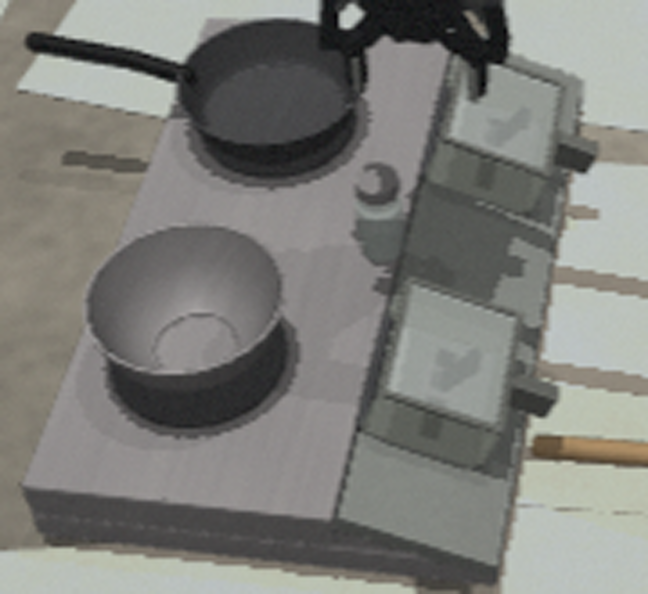

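Both crops are readable. Guard corners, the hinge-line ends and the tabs give about 18 points, so I'll fit the hob's x, y and yaw to them.

```bash
cat > h.py <<'E'
import numpy as np, cv2
from bench import *
from scipy.spatial.transform import Rotation as R
def proj(s,P):
    E=np.linalg.inv(s["extrinsics"]);K=np.array([[s["fx"],0,s["cx"]],[0,s["fy"],s["cy"]],[0,0,1]])
    return cv2.projectPoints(np.float64(P).reshape(-1,3),cv2.Rodrigues(E[:3,:3])[0],E[:3,3],K,np.float64(s["dist"]))[0][:,0]
c,si=np.cos(np.radians(20)),np.sin(np.radians(20))
def con(d,y,n,th=0.):   # d down slope, n off face, guard angle th -> hob frame
    a=np.radians(20)-th
    return np.array([-d*np.cos(a)-n*np.sin(a),y,85-d*np.sin(a)+n*np.cos(a)])
def hob2w(p,h):
    a=h[2];return np.array([h[0]+p[0]*np.cos(a)-p[1]*np.sin(a),h[1]+p[0]*np.sin(a)+p[1]*np.cos(a),p[2]])
E
cat > fit.py <<'E'
from h import *
from scipy.optimize import least_squares
S={n:snapshot(n) for n in("scene","side")}
o={"scene":((230,205),2.9),"side":((165,170),3.6)}
D=[("scene",(105,157),con(0,-200,56)),("scene",(245,127),con(0,-80,56)),("scene",(92,103),con(100,-200,56)),("scene",(222,80),con(100,-80,56)),
("scene",(428,95),con(0,80,56)),("scene",(552,68),con(0,200,56)),("scene",(390,45),con(100,80,56)),("scene",(512,22),con(100,200,56)),
("scene",(22,240),(0,-280,83)),("scene",(633,113),(0,280,83)),
("side",(338,518),(0,280,83)),("side",(385,395),con(0,200,56)),("side",(498,428),con(100,200,56)),("side",(410,283),con(0,80,56)),("side",(520,300),con(100,80,56)),
("side",(443,130),con(0,-80,56)),("side",(547,168),con(100,-80,56)),("side",(500,565),con(130,280,0))]
def f(h):
    return np.concatenate([proj(S[n],hob2w(p,h))[0]-(np.array(q)/o[n][1]+o[n][0]) for n,q,p in D])
r=least_squares(f,[700,0,0],x_scale=[100,100,.1],loss="soft_l1")
print(r.x,np.degrees(r.x[2]));print(f(r.x).reshape(-1,2).round(1).tolist())
h=r.x;np.save("hob.npy",h)
print("grip",hob2w(con(128,-140,36),h),"hinge",hob2w((0,-140,85),h),"pan",hob2w((145,-140,88),h))
for n,p in(("scene",(145,-140,90)),("scene",(145,140,90))):print(proj(S[n],hob2w(p,h)))
E
python3 fit.py
```

```text
[ 6.13562254e+02  2.68037013e+01 -5.74226898e-03] -0.32900777732186737
[[-0.0, 0.5], [-0.2, 1.0], [-0.7, 0.1], [-0.8, -0.8], [-1.6, -0.6], [0.1, -0.4], [-1.2, -0.2], [-1.6, -0.5], [-0.1, -1.7], [-0.2, -2.6], [-0.4, 0.6], [-2.4, -0.0], [0.3, 1.7], [-1.6, -1.4], [0.0, 4.6], [-1.6, 3.0], [-0.6, 2.8], [-0.7, 0.8]]
grip [ 480.16714642 -112.43260789   75.050356  ] hinge [ 612.758341   -113.19399057   85.        ] pan [ 757.75595042 -114.02661499   88.        ]
[[306.83833687 321.74114564]]
[[421.04562957 295.41079032]]
```

The fit agrees to about 3 mm, and the pan and bowl project where I see them. I'll turn the tool so the fingers close along y, then tilt it 45° forward.

```bash
python3 -m jog '0 0 -0.2 0 0 0.1667 -1;0 0 -0.2 0 0 0.1667 -1;0 0 0 0 0 0.1667 -1;0 0 0 0 0 0.1667 -1;0 0 0 0 0 0.1667 -1' 20; python3 -m jog '-0.3 0 0 0 0 0.1667 -1;-0.4 0.2 0 0 0 0.1667 -1;-0.4 0.3 0 0 0 0.1667 -1;-0.4 0.3 0 0 0 0.1667 -1;0 0 0 0 0 0 -1'
cat > plan.py <<'E'
import sys
from h import *
# target grasp-point offset: x y z (world), tilt deg, reach ahead of TCP
def rel(p,tilt,ahead=155):
    s=sense();Rn=R.from_euler("xyz",s["tcp_rot"],degrees=True)
    Rt=R.from_euler("xyz",[180,0,0],degrees=True)*R.from_euler("y",tilt,degrees=True)
    t=np.array(p)-ahead*Rt.as_matrix()[:,2]
    print("tcp target",t.round(1),"now",s["tool_pos"].round(1),s["tcp_rot"].round(1),"F",s["ft_force"].round(1))
    print("  total shift/100mm, current tool axes:",(Rn.inv().apply(t-s["tool_pos"])/100).round(3)," in target axes:",(Rt.inv().apply(t-s["tool_pos"])/100).round(3)," turn/60deg:",(np.degrees((Rn.inv()*Rt).as_rotvec())/60).round(3))
if __name__=="__main__":
    v=list(map(float,sys.argv[1:]));rel(v[:3],v[3],v[4] if len(v)>4 else 155)
E
python3 plan.py 430 -112.5 125 45
```

```text
time: 0.82
tool_pos: [600.0, 0.0, 444.4]
tcp_rot: [-180.0, 0.0, 39.7]
ft_force: [-0.0, -0.5, -0.4]
finger_gap: 85.5
grip_force: 0.0
time: 1.45
tool_pos: [489.2, -137.0, 444.7]
tcp_rot: [180.0, 0.0, -0.4]
ft_force: [0.4, 0.2, -0.1]
finger_gap: 85.5
grip_force: 0.0
tcp target [ 320.4 -112.5  234.6] now [ 489.2 -137.   444.7] [180.    0.   -0.4] F [ 0.4  0.2 -0.1]
  total shift/100mm, current tool axes: [-1.689 -0.236  2.101]  in target axes: [-2.679 -0.245  0.292]  turn/60deg: [ 0.003  0.75  -0.005]
```

```bash
python3 -m jog '-0.3 -0.05 0 0 0.15 0 -1;-0.4 -0.05 0 0 0.15 0 -1;-0.4 -0.05 0 0 0.15 0 -1;-0.4 -0.05 0 0 0.15 0 -1;-0.3 -0.05 0 0 0.15 0 -1'; python3 plan.py 430 -112.5 125 45; python3 -c "
from h import *
print(sense()['joint_pos'].round(0))
s=snapshot('wrist');cv2.imwrite('pics/w1.png',s['img'][:,:,::-1])"
```

```text
time: 2.08
tool_pos: [366.3, -135.6, 388.4]
tcp_rot: [-178.3, -43.1, -0.2]
ft_force: [0.3, -0.2, -0.8]
finger_gap: 85.6
grip_force: 0.0
tcp target [ 320.4 -112.5  234.6] now [ 366.3 -135.6  388.4] [-178.3  -43.1   -0.2] F [ 0.3 -0.2 -0.8]
  total shift/100mm, current tool axes: [-1.387 -0.206  0.815]  in target axes: [-1.412 -0.231  0.763]  turn/60deg: [-0.026  0.031 -0.003]
[-42. -51. 137.  32.  64.  41.]
```

View pics/w1.png

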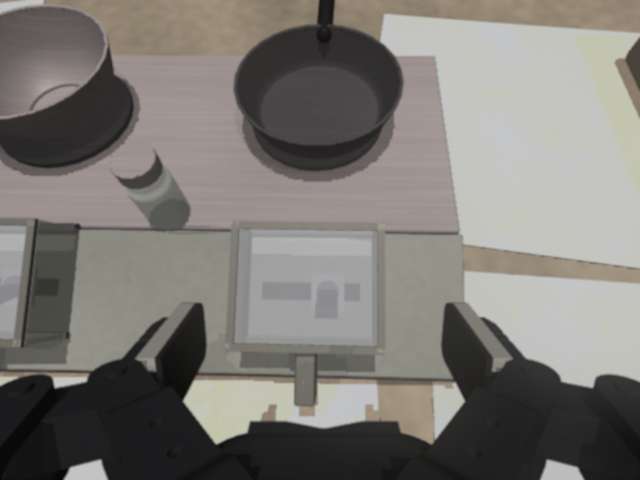

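The view shows the guard at (235–385, 225–350), its tab at (305,380) and the lever at (326,300). That puts the lever about 15 mm to the -y side. The joints are at their limit here (j2), so I'll use less tilt, 25°.

```bash
python3 -m jog '0.3 -0.1 0 0 -0.1 0 -1;0.3 -0.1 0 0 -0.1 0 -1;0.2 0 0.1 0 -0.1 0 -1;0 0 0.1 0 0 0 -1;0 0 0 0 0 0 -1'; python3 plan.py 450.5 -112.5 138.5 25; python3 -c "
from h import *
print(sense()['joint_pos'].round(0))
h=np.load('hob.npy')
s=snapshot('wrist')
for p in (con(100,-200,56),con(100,-80,56),con(0,-200,56),con(0,-80,56),con(142,-140,51)): print(proj(s,hob2w(p,h)).round(0))
cv2.imwrite('pics/w2.png',s['img'][:,:,::-1])"
```

```text
time: 2.75
tool_pos: [438.2, -114.9, 423.0]
tcp_rot: [-178.9, -25.2, 0.4]
ft_force: [-0.1, -0.7, -1.0]
finger_gap: 85.3
grip_force: 0.0
tcp target [ 385.  -112.5  279. ] now [ 438.2 -114.9  423. ] [-178.9  -25.2    0.4] F [-0.1 -0.7 -1. ]
  total shift/100mm, current tool axes: [-1.094 -0.007  1.078]  in target axes: [-1.091 -0.024  1.081]  turn/60deg: [-0.022 -0.003  0.007]
[-26. -30. 118.  13.  70.  61.]
[[406. 324.]]
[[254. 320.]]
[[413. 197.]]
[[252. 194.]]
[[329. 368.]]
```

View pics/w2.png

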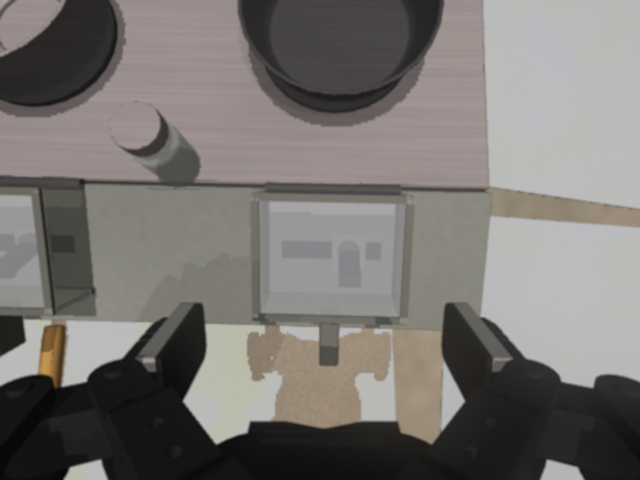

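The predicted corners and tab end (329,368) match the picture within 3 px, so the hob pose is good. Next I'll move to the pre-grasp position.

```bash
python3 -m jog '-0.4 0 0.1 -0.02 0 0.007 -1;-0.4 0 0.2 0 0 0 -1;-0.29 0 0.3 0 0 0 -1;0 0 0.3 0 0 0 -1;0 -0.02 0.15 0 0 0 -1'; python3 -m jog '0 0 0 0 0 0 -1'; python3 plan.py 480.2 -112.5 75 25; python3 -c "
from h import *
print(sense()['joint_pos'].round(0))"
```

```text
time: 3.42
tool_pos: [383.5, -113.5, 281.6]
tcp_rot: [-179.9, -25.3, -0.2]
ft_force: [-0.7, 0.6, -0.2]
finger_gap: 85.7
grip_force: 0.0
time: 3.55
tool_pos: [383.7, -113.3, 282.1]
tcp_rot: [-179.9, -25.2, -0.1]
ft_force: [-0.7, -0.0, -0.3]
finger_gap: 85.3
grip_force: 0.0
tcp target [ 414.7 -112.5  215.5] now [ 383.7 -113.3  282.1] [-1.799e+02 -2.520e+01 -1.000e-01] F [-0.7 -0.  -0.3]
  total shift/100mm, current tool axes: [-0.003 -0.007  0.734]  in target axes: [-0.001 -0.008  0.734]  turn/60deg: [-0.001 -0.003 -0.002]
[-30. -35. 136.  14.  58.  55.]
```

```bash
python3 -m jog '0 0 0.3 0 0 0 -1;0 0 0.3 0 0 0 -1;0 0 0.13 0 0 0 -1;0 0 0 0 0 0 0.2;0 0 0 0 0 0 1' 30; python3 -m jog '0 0 0 0 0 0 1;0 0 0 0 0 0 1;0 0 0 0 0 0 1'; python3 plan.py 480.2 -112.5 75 25;python3 -c "
from h import *
print(sense()['joint_pos'].round(0))
h=np.load('hob.npy')
# lift path: guard angle, tool tilt -> per-step tool-frame rows (deltas) from grasp
s=sense();p0=s['tool_pos'];R0=R.from_euler('xyz',s['tcp_rot'],degrees=True)
tl=lambda th:25-45*th/1.45
def pose(th):
    Rt=R.from_euler('xyz',[180,0,0],degrees=True)*R.from_euler('y',tl(th),degrees=True)
    return hob2w(con(128,-140,36,th),h)-155*Rt.as_matrix()[:,2],Rt
ths=np.linspace(0,1.45,16)
for a,b in zip(ths,ths[1:]):
    p,Ra=pose(a);q,Rb=pose(b)
    print(round(b,2),(Ra.inv().apply(q-p)/100).round(3),((tl(b)-tl(a))/60).__round__(3),q.round(0))"
```

```text
time: 4.18
tool_pos: [416.0, -113.8, 218.6]
tcp_rot: [-180.0, -25.3, -0.1]
ft_force: [-0.2, -0.2, -0.7]
finger_gap: 51.4
grip_force: 0.0
time: 4.55
tool_pos: [416.0, -112.9, 218.2]
tcp_rot: [-179.8, -25.3, -0.1]
ft_force: [-7.4, 9.6, 11.0]
finger_gap: 15.4
grip_force: 35.3
tcp target [ 414.7 -112.5  215.5] now [ 416.  -112.9  218.2] [-1.798e+02 -2.530e+01 -1.000e-01] F [-7.4  9.6 11. ]
  total shift/100mm, current tool axes: [-0.024 -0.004  0.019]  in target axes: [-0.024 -0.004  0.019]  turn/60deg: [-0.002 -0.005 -0.001]
[-27. -22. 135.  16.  46.  54.]
0.1 [ 0.132 -0.    -0.116] -0.05 [ 422. -112.  232.]
0.19 [ 0.137  0.    -0.113] -0.05 [ 430. -112.  247.]
0.29 [ 0.143  0.    -0.111] -0.05 [ 440. -112.  262.]
0.39 [ 0.147  0.    -0.108] -0.05 [ 451. -112.  277.]
0.48 [ 0.152  0.    -0.105] -0.05 [ 464. -112.  290.]
0.58 [ 0.157  0.    -0.102] -0.05 [ 478. -113.  303.]
0.68 [ 0.161  0.    -0.098] -0.05 [ 492. -113.  315.]
0.77 [ 0.166  0.    -0.094] -0.05 [ 508. -113.  325.]
0.87 [ 0.17   0.001 -0.091] -0.05 [ 525. -113.  335.]
0.97 [ 0.174  0.001 -0.087] -0.05 [ 543. -113.  343.]
1.06 [ 0.178  0.001 -0.082] -0.05 [ 561. -113.  350.]
1.16 [ 0.182  0.001 -0.078] -0.05 [ 580. -113.  355.]
1.26 [ 0.185  0.001 -0.074] -0.05 [ 600. -113.  358.]
1.35 [ 0.188  0.001 -0.069] -0.05 [ 620. -113.  361.]
1.45 [ 0.191  0.001 -0.064] -0.05 [ 640. -113.  361.]
```

The tab is gripped (15.4 mm gap), so I'll lift along the arc.

```bash
python3 -m jog '0.13 0 -0.115 0 -0.05 0 1;0.137 0 -0.113 0 -0.05 0 1;0.143 0 -0.111 0 -0.05 0 1;0.147 0 -0.108 0 -0.05 0 1;0.152 0 -0.105 0 -0.05 0 1'; python3 plan.py 0 0 0 0 | head -1
```

```text
time: 5.18
tool_pos: [464.8, -112.9, 292.2]
tcp_rot: [-179.9, -10.2, -0.1]
ft_force: [9.0, 3.3, -9.7]
finger_gap: 15.3
grip_force: 31.6
tcp target [  0.   0. 155.] now [ 464.8 -112.9  292.2] [-1.799e+02 -1.020e+01 -1.000e-01] F [ 9.   3.3 -9.7]
```

```bash
python3 -m jog '0.157 0 -0.102 0 -0.05 0 1;0.161 0 -0.098 0 -0.05 0 1;0.166 0 -0.094 0 -0.05 0 1;0.17 0 -0.09 0 -0.05 0 1;0.174 0 -0.087 0 -0.05 0 1';  python3 -m jog '0.178 0 -0.082 0 -0.05 0 1;0.182 0 -0.078 0 -0.05 0 1;0.185 0 -0.074 0 -0.05 0 1;0.15 0 -0.055 0 -0.04 0 1;0 0 0 0 0 0 1'; python3 -c "
from h import *
print(sense()['joint_pos'].round(0))
s=snapshot('side')
cv2.imwrite('pics/u1.png',cv2.resize(s['img'][90:300,140:420,::-1],None,fx=2.8,fy=2.8))"
```

```text
time: 5.8
tool_pos: [543.1, -113.2, 343.9]
tcp_rot: [-179.9, 5.0, -0.0]
ft_force: [0.7, 1.8, -7.8]
finger_gap: 15.7
grip_force: 31.3
time: 6.42
tool_pos: [616.5, -113.6, 361.8]
tcp_rot: [-179.9, 16.2, -0.0]
ft_force: [-0.1, 1.3, -2.0]
finger_gap: 15.4
grip_force: 31.9
[-14.  21.  75.  -4. 100.  76.]
```

View pics/u1.png

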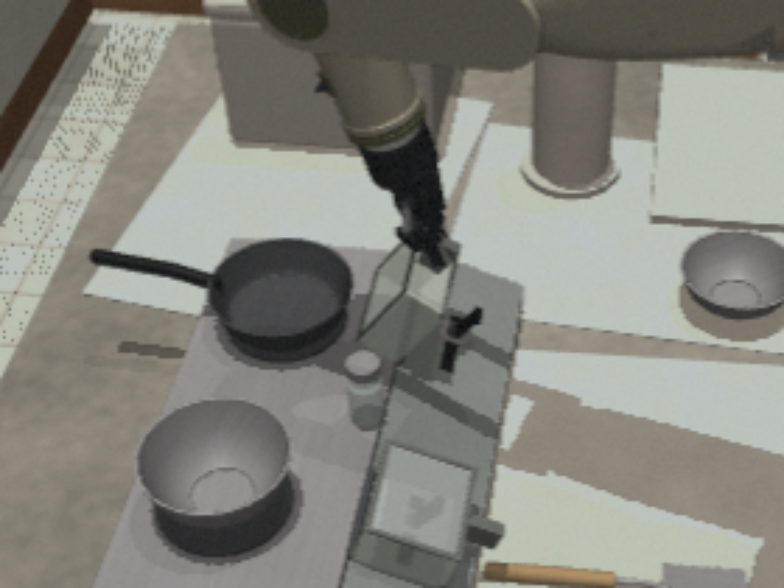

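The guard is fully up (about 1.35 rad) and the lever is exposed at crop (470,320). I'll release, back off upward, and check the lever's y from the side pixel.

```bash
python3 -m jog '0 0 0 0 0 0 0.3;0 0 0 0 0 0 -0.3;0 0 0 0 0 0 -0.6;0 0 0 0 0 0 -0.6;0 0 -0.1 0 0 0 -0.6'; python3 -m jog '-0.1 0 -0.3 0 0 0 -0.6;-0.3 0 -0.4 0 0 0 -0.4;-0.5 0 -0.2 0 0.1 0 0;-0.5 0 0 0 0.15 0 0.5;-0.5 0 0 0 0.15 0 1'; python3 -c "
from h import *
h=np.load('hob.npy')
s=snapshot('side')
for y in(-145,-155,-165): print(y,proj(s,hob2w(con(71.5,y,45),h)).round(1),proj(s,hob2w(con(55,y,0),h)).round(1))
for th in(1.2,1.3,1.4): print(th,[proj(s,hob2w(con(100,y,0,th),h)).round(1) for y in(-200,-80)])
L=hob2w(con(71.5,-155,45),h);print(L)
print((np.array([[467,320],[478,312],[405,245],[462,243]])/2.8+[140,90]).round(1))
cv2.imwrite('pics/u2.png',cv2.resize(s['img'][120:270,220:370,::-1],None,fx=4,fy=4))"
```

```text
time: 7.1
tool_pos: [618.6, -113.7, 371.6]
tcp_rot: [-179.9, 16.2, -0.0]
ft_force: [0.4, 1.2, -0.5]
finger_gap: 68.4
grip_force: 0.0
time: 7.72
tool_pos: [459.3, -113.7, 496.2]
tcp_rot: [179.9, -7.9, -0.0]
ft_force: [-0.3, 0.4, 1.7]
finger_gap: 6.6
grip_force: 0.0
-145 [[309.5 204.6]] [[300.4 211.9]]
-155 [[310.  202.5]] [[300.9 209.8]]
-165 [[310.4 200.4]] [[301.3 207.7]]
1.2 [array([[306.5, 179.7]]), array([[301.1, 205.2]])]
1.3 [array([[304.1, 178. ]]), array([[298.5, 203.5]])]
1.4 [array([[301.5, 176.5]]), array([[295.7, 202. ]])]
[ 530.09464006 -127.71955545  102.83172769]
[[306.8 204.3]
 [310.7 201.4]
 [284.6 177.5]
 [305.  176.8]]
```

View pics/u2.png

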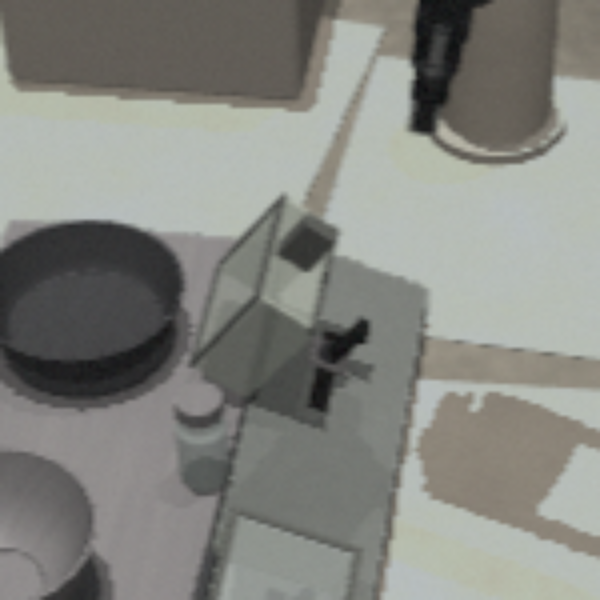

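The guard is holding at about 1.35 rad. The lever tip at (367,323) in this crop gives y of about -157 in the hob frame. I'll work out the push with closed fingers at a 30° tilt.

```bash
cat > push.py <<'E'
from h import *
from plan import rel
h=np.load('hob.npy')
print(sense()['joint_pos'].round(0))
for d,n in((115,80),(110,24),(63,24),(55,24)): rel(hob2w(con(d,-157,n),h),30,173)
E
python3 push.py
```

```text
[-21. -19. 101.   3.  90.  69.]
tcp target [ 390.7 -129.4  270.7] now [ 452.5 -112.   494. ] [180.   -8.1  -0. ] F [-0.9 -1.8 -3.8]
  total shift/100mm, current tool axes: [-0.927  0.173  2.124]  in target axes: [-1.652  0.174  1.625]  turn/60deg: [0.001 0.364 0.   ]
tcp target [ 414.6 -129.6  219.8] now [ 452.5 -112.   494. ] [180.   -8.1  -0. ] F [-0.9 -1.8 -3.8]
  total shift/100mm, current tool axes: [-0.763  0.174  2.662]  in target axes: [-1.7    0.176  2.186]  turn/60deg: [0.001 0.364 0.   ]
tcp target [ 458.8 -129.8  235.8] now [ 452.5 -112.   494. ] [180.   -8.1  -0. ] F [-0.9 -1.8 -3.8]
  total shift/100mm, current tool axes: [-0.303  0.176  2.565]  in target axes: [-1.237  0.178  2.267]  turn/60deg: [0.001 0.364 0.   ]
tcp target [ 466.3 -129.8  238.6] now [ 452.5 -112.   494. ] [180.   -8.1  -0. ] F [-0.9 -1.8 -3.8]
  total shift/100mm, current tool axes: [-0.225  0.177  2.548]  in target axes: [-1.158  0.179  2.281]  turn/60deg: [0.001 0.364 0.   ]
```

```bash
python3 -m jog '-0.35 0.06 0.1 0 0.12 0 1;-0.35 0.06 0.2 0 0.12 0 1;-0.35 0.06 0.3 0 0.12 0 1;-0.2 0 0.4 0 0 0 1;0 0 0 0 0 0 1'; python3 push.py
```

```text
time: 8.4
tool_pos: [377.6, -131.1, 362.5]
tcp_rot: [-179.7, -28.7, -0.2]
ft_force: [1.4, -0.1, 1.2]
finger_gap: -0.1
grip_force: 0.0
[-34. -41. 132.  17.  66.  52.]
tcp target [ 390.7 -129.4  270.7] now [ 377.6 -131.1  362.5] [-179.7  -28.7   -0.2] F [ 1.4 -0.1  1.2]
  total shift/100mm, current tool axes: [-0.326 -0.013  0.869]  in target axes: [-0.345 -0.017  0.861]  turn/60deg: [-0.003  0.021 -0.003]
tcp target [ 414.6 -129.6  219.8] now [ 377.6 -131.1  362.5] [-179.7  -28.7   -0.2] F [ 1.4 -0.1  1.2]
  total shift/100mm, current tool axes: [-0.362 -0.01   1.43 ]  in target axes: [-0.393 -0.015  1.422]  turn/60deg: [-0.003  0.021 -0.003]
tcp target [ 458.8 -129.8  235.8] now [ 377.6 -131.1  362.5] [-179.7  -28.7   -0.2] F [ 1.4 -0.1  1.2]
  total shift/100mm, current tool axes: [ 0.103 -0.008  1.501]  in target axes: [ 0.07  -0.013  1.503]  turn/60deg: [-0.003  0.021 -0.003]
tcp target [ 466.3 -129.8  238.6] now [ 377.6 -131.1  362.5] [-179.7  -28.7   -0.2] F [ 1.4 -0.1  1.2]
  total shift/100mm, current tool axes: [ 0.182 -0.008  1.514]  in target axes: [ 0.148 -0.012  1.517]  turn/60deg: [-0.003  0.021 -0.003]
```

```bash
python3 -m jog '-0.19 0 0.2 0 0.02 0 1;-0.2 0 0.3 0 0 0 1;0 0 0.4 0 0 0 1;0 0 0.4 0 0 0 1;0 0 0.12 0 0 0 1'; python3 -m jog '0 0 0 0 0 0 1'; python3 push.py | tail -6
```

```text
time: 9.02
tool_pos: [417.8, -131.4, 223.3]
tcp_rot: [-179.8, -30.2, -0.0]
ft_force: [-0.4, 0.6, 0.4]
finger_gap: 0.0
grip_force: 0.0
time: 9.15
tool_pos: [417.5, -131.6, 224.5]
tcp_rot: [-179.9, -30.2, -0.0]
ft_force: [0.1, 0.4, 0.0]
finger_gap: 0.1
grip_force: 0.0
tcp target [ 414.6 -129.6  219.8] now [ 417.5 -131.6  224.5] [-179.9  -30.2   -0. ] F [0.1 0.4 0. ]
  total shift/100mm, current tool axes: [-0.049 -0.02   0.026]  in target axes: [-0.049 -0.02   0.026]  turn/60deg: [-0.002 -0.004 -0.   ]
tcp target [ 458.8 -129.8  235.8] now [ 417.5 -131.6  224.5] [-179.9  -30.2   -0. ] F [0.1 0.4 0. ]
  total shift/100mm, current tool axes: [ 0.413 -0.018  0.109]  in target axes: [ 0.414 -0.018  0.108]  turn/60deg: [-0.002 -0.004 -0.   ]
tcp target [ 466.3 -129.8  238.6] now [ 417.5 -131.6  224.5] [-179.9  -30.2   -0. ] F [0.1 0.4 0. ]
  total shift/100mm, current tool axes: [ 0.492 -0.017  0.124]  in target axes: [ 0.493 -0.017  0.122]  turn/60deg: [-0.002 -0.004 -0.   ]
```

Now the push, 8 mm per row, watching the force.

```bash
python3 -m jog '0.08 -0.01 0.02 0 0 0 1;0.08 -0.01 0.02 0 0 0 1;0.08 0 0.02 0 0 0 1;0.08 0 0.02 0 0 0 1' | tail -6; python3 -m jog '0.05 0 0.015 0 0 0 1;0.04 0 0.01 0 0 0 1'; python3 push.py|tail -4
```

```text
time: 9.65
tool_pos: [447.8, -129.4, 232.3]
tcp_rot: [-179.9, -30.2, -0.1]
ft_force: [-8.4, -0.5, 1.1]
finger_gap: 0.1
grip_force: 3.6
time: 9.9
tool_pos: [456.5, -129.3, 234.3]
tcp_rot: [-179.9, -30.1, -0.1]
ft_force: [-9.1, -0.4, 4.0]
finger_gap: 0.3
grip_force: 4.0
tcp target [ 458.8 -129.8  235.8] now [ 456.5 -129.3  234.3] [-1.799e+02 -3.010e+01 -1.000e-01] F [-9.1 -0.4  4. ]
  total shift/100mm, current tool axes: [ 0.028  0.005 -0.002]  in target axes: [ 0.028  0.005 -0.002]  turn/60deg: [-0.001 -0.002 -0.001]
tcp target [ 466.3 -129.8  238.6] now [ 456.5 -129.3  234.3] [-1.799e+02 -3.010e+01 -1.000e-01] F [-9.1 -0.4  4. ]
  total shift/100mm, current tool axes: [0.106 0.005 0.012]  in target axes: [0.106 0.005 0.012]  turn/60deg: [-0.001 -0.002 -0.001]
```

The lever is moving at about 9 N. I'll keep pushing until the force rises at the stop.

```bash
for i in 1; do python3 -m jog '0.04 0 0.005 0 0 0 1;0.03 0 0.005 0 0 0 1' | grep -E "pos|force:"; done; python3 -m jog '0.03 0 0.005 0 0 0 1;0 0 0 0 0 0 1'| grep -E "pos|force:"; python3 -c "
from h import *
s=snapshot('side')
cv2.imwrite('pics/u3.png',cv2.resize(s['img'][130:250,240:360,::-1],None,fx=5,fy=5))"
```

```text
tool_pos: [462.7, -129.3, 236.4]
ft_force: [-11.8, -2.6, -3.4]
grip_force: 6.2
tool_pos: [464.1, -129.4, 236.5]
ft_force: [-29.8, -2.9, 11.4]
grip_force: 15.0
```

View pics/u3.png

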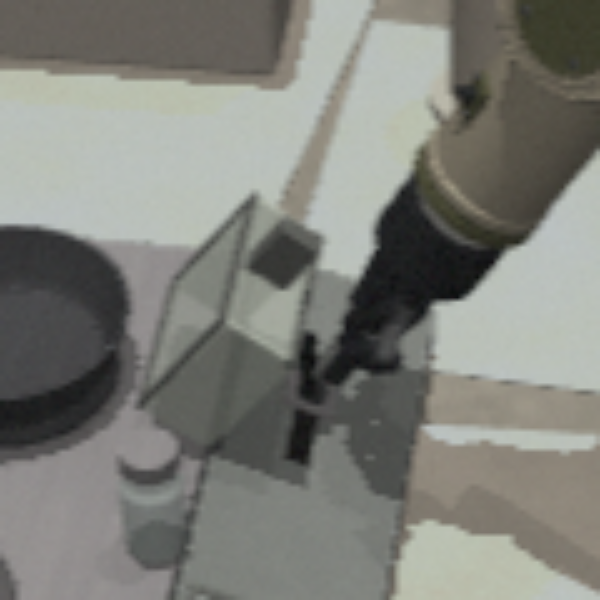

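The force jumped to 30 N, so the lever is at its stop, standing upright at (308,355), and the guard is still up. I'll back off and return above the tab.

```bash
python3 -m jog '-0.2 0 0 0 0 0 1;-0.3 0 -0.1 0 0 0 1;0 0 -0.4 0 0 0 1;0 0 -0.5 0 0 0 1;0 0 -0.5 0 0 0 1'|grep -E "pos|ft"; python3 -m jog '0.2 0 -0.4 0 -0.15 0 0.3;0.3 0 -0.2 0 -0.15 0 -0.6;0.4 -0.1 0 0 -0.15 0 -0.6;0.4 -0.05 0 0 -0.16 0 -0.6;0.4 0 0 0 -0.16 0 -0.6'; python3 -c "
from plan import *
t=np.array([616.5,-113.6,361.8])+155*R.from_euler('xyz',[180,16.2,0],degrees=True).as_matrix()[:,2]
rel(t-80*R.from_euler('xyz',[180,16.2,0],degrees=True).as_matrix()[:,2],-16.2)"
```

```text
tool_pos: [346.6, -129.3, 344.6]
ft_force: [0.5, 0.1, 0.9]
time: 11.7
tool_pos: [486.1, -114.1, 425.0]
tcp_rot: [179.9, 16.1, -0.0]
ft_force: [0.4, -1.4, 1.1]
finger_gap: 68.5
grip_force: 0.0
tcp target [ 638.8 -113.6  438.6] now [ 486.1 -114.1  425. ] [179.9  16.1  -0. ] F [ 0.4 -1.4  1.1]
  total shift/100mm, current tool axes: [ 1.43  -0.005 -0.553]  in target axes: [ 1.428 -0.005 -0.557]  turn/60deg: [ 0.001 -0.002 -0.   ]
```

```bash
python3 -m jog '0.1 0 -0.35 0 0 0 -0.6;0.35 0 -0.2 0 0 0 -0.6;0.35 0 0 0 0 0 -0.6;0.35 0 0 0 0 0 -0.6;0.28 0 0 0 0 0 -0.6'|grep -E "pos|ft"; python3 -m jog '0 0 0.25 0 0 0 -0.6;0 0 0.35 0 0 0 -0.6;0 0 0.2 0 0 0 -0.6;0 0 0 0 0 0 -0.6'|grep -E "pos|ft";  python3 -c "
from plan import *
t=np.array([616.5,-113.6,361.8])+155*R.from_euler('xyz',[180,16.2,0],degrees=True).as_matrix()[:,2]
rel(t,-16.2)"
```

```text
tool_pos: [638.1, -114.6, 436.3]
ft_force: [0.6, -0.3, 0.9]
tool_pos: [614.2, -114.5, 358.1]
ft_force: [0.5, -0.4, 0.8]
tcp target [ 616.5 -113.6  361.8] now [ 614.2 -114.5  358.1] [-179.9   16.1   -0. ] F [ 0.5 -0.4  0.8]
  total shift/100mm, current tool axes: [ 0.012 -0.009 -0.042]  in target axes: [ 0.012 -0.009 -0.042]  turn/60deg: [-0.002 -0.001 -0.   ]
```

Correct the small offset, grip, then lower along the reverse arc.

```bash
python3 -m jog '0.012 -0.009 -0.04 0 0 0 -0.6;0 0 0 0 0 0 0.3;0 0 0 0 0 0 1;0 0 0 0 0 0 1;0 0 0 0 0 0 1' 30; python3 -c "
from h import *
h=np.load('hob.npy')
s=sense();p0=s['tool_pos']
tl=lambda th:25-45*th/1.45
def pose(th):
    Rt=R.from_euler('xyz',[180,0,0],degrees=True)*R.from_euler('y',tl(th),degrees=True)
    return hob2w(con(128,-140,36,th),h)-155*Rt.as_matrix()[:,2],Rt
ths=np.linspace(1.33,0,15)
for a,b in zip(ths,ths[1:]):
    p,Ra=pose(a);q,Rb=pose(b)
    print(round(b,2),(Ra.inv().apply(q-p)/100).round(3),((tl(b)-tl(a))/60).__round__(3),q.round(0))"
```

```text
time: 13.45
tool_pos: [617.0, -113.6, 364.1]
tcp_rot: [-179.9, 15.9, -0.0]
ft_force: [0.4, 2.3, 3.7]
finger_gap: 15.2
grip_force: 32.5
1.24 [-0.18  -0.001  0.078] 0.049 [ 595. -113.  358.]
1.14 [-0.177 -0.001  0.083] 0.049 [ 576. -113.  354.]
1.04 [-0.173 -0.001  0.087] 0.049 [ 558. -113.  348.]
0.95 [-0.17  -0.001  0.091] 0.049 [ 540. -113.  342.]
0.86 [-0.166 -0.001  0.094] 0.049 [ 522. -113.  333.]
0.76 [-0.162 -0.     0.098] 0.049 [ 506. -113.  324.]
0.66 [-0.157 -0.     0.102] 0.049 [ 490. -113.  314.]
0.57 [-0.153 -0.     0.105] 0.049 [ 476. -113.  302.]
0.48 [-0.148 -0.     0.108] 0.049 [ 463. -112.  289.]
0.38 [-0.144 -0.     0.111] 0.049 [ 451. -112.  276.]
0.29 [-0.139 -0.     0.114] 0.049 [ 440. -112.  262.]
0.19 [-0.134 -0.     0.116] 0.049 [ 430. -112.  247.]
0.09 [-0.129 -0.     0.118] 0.049 [ 422. -112.  231.]
0.0 [-0.124  0.     0.12 ] 0.049 [ 415. -112.  216.]
```

```bash
python3 -m jog '-0.18 0 0.078 0 0.049 0 1;-0.177 0 0.083 0 0.049 0 1;-0.173 0 0.087 0 0.049 0 1;-0.17 0 0.091 0 0.049 0 1;-0.166 0 0.094 0 0.049 0 1'|grep -E "pos|ft|gap"; python3 -m jog '-0.162 0 0.098 0 0.049 0 1;-0.157 0 0.102 0 0.049 0 1;-0.153 0 0.105 0 0.049 0 1;-0.148 0 0.108 0 0.049 0 1;-0.144 0 0.111 0 0.049 0 1'|grep -E "pos|ft|gap";
```

```text
tool_pos: [524.2, -113.2, 338.0]
ft_force: [-4.6, 5.9, 10.2]
finger_gap: 15.4
tool_pos: [452.0, -113.0, 278.1]
ft_force: [-5.1, 7.8, 5.9]
finger_gap: 15.7
```

```bash
python3 -m jog '-0.139 0 0.114 0 0.049 0 1;-0.134 0 0.116 0 0.049 0 1;-0.129 0 0.118 0 0.049 0 1;-0.1 0 0.1 0 0.049 0 1'|grep -E "pos|ft|gap"; python3 -m jog '-0.03 0 0.03 0 0 0 1;0 0 0 0 0 0 1'|grep -E "pos|ft|gap|rot"
```

```text
tool_pos: [417.6, -113.0, 219.9]
ft_force: [-33.1, 16.7, 45.7]
finger_gap: 15.4
tool_pos: [417.7, -113.1, 219.0]
tcp_rot: [-179.8, -25.3, -0.0]
ft_force: [-28.9, 13.6, 37.3]
finger_gap: 15.4
```

The force rise shows the guard has reached its seat. Release and look.

```bash
python3 -m jog '0 0 0 0 0 0 0.3;0 0 0 0 0 0 -0.3;0 0 0 0 0 0 -0.6;0 0 0 0 0 0 -0.6;0 0 -0.2 0 0 0 -0.6'|grep -E "pos|ft|gap"; python3 -m jog '0 0 -0.3 0 0 0 -0.6;0 0 -0.4 0 0 0 -0.6;0 0 -0.4 0 0 0 -0.6;0 0 -0.3 0 0 0 -0.6;0 0 0 0 0 0 -0.6'|grep -E "pos|ft|gap"; python3 -c "
from h import *
h=np.load('hob.npy')
s=snapshot('side')
a=cv2.resize(s['img'][130:270,230:370,::-1],None,fx=4,fy=4)
w=snapshot('scene');b=cv2.resize(w['img'][205:345,230:430,::-1],None,fx=4,fy=4)[:, :240*1]
b=cv2.resize(w['img'][215:305,250:309,::-1],(236,360))
im=np.zeros((560,800,3),np.uint8);im[:,:560]=a;im[:360,562:798]=b
cv2.imwrite('pics/end.png',im)
for th in(0,.06,.12,.2): print(th,[(proj(s,hob2w(con(100,y,56,th),h))[0].round(1)) for y in(-200,-80)])"
```

```text
tool_pos: [408.0, -113.2, 233.3]
ft_force: [0.1, -0.3, -0.1]
finger_gap: 68.2
tool_pos: [349.3, -114.1, 364.1]
ft_force: [0.6, 0.1, 0.5]
finger_gap: 68.4
0 [array([320.9, 193.9]), array([316.3, 219.5])]
0.06 [array([320.5, 192.3]), array([315.9, 217.9])]
0.12 [array([320. , 190.8]), array([315.4, 216.4])]
0.2 [array([319.2, 188.7]), array([314.4, 214.3])]
```

View pics/end.png

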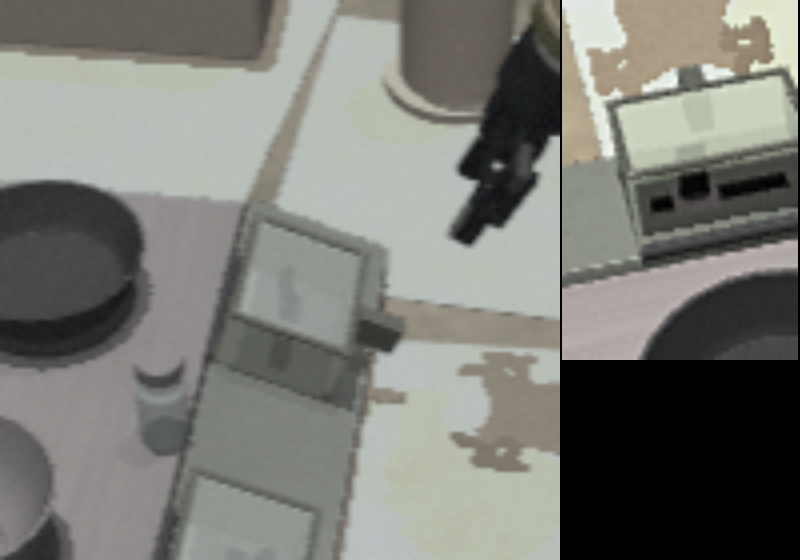

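The guard is down and the lever inside stands upright (290,290). To confirm it is fully shut, I'll compare the tab's pixels with the first picture at sub-pixel level.

```bash
python3 -c "
from h import *
s=snapshot('side')['img'][:,:,::-1];o=cv2.imread('pics/side0.png')
g=lambda i,a:np.float32(cv2.cvtColor(np.ascontiguousarray(i),cv2.COLOR_BGR2GRAY))[a]
for n,a in(('tab',np.s_[202:222,314:336]),('wall',np.s_[198:232,296:324]),('console ref',np.s_[232:250,270:320]),('other guard',np.s_[245:305,262:322])):
    print(n,cv2.phaseCorrelate(g(o,a),g(s,a),cv2.createHanningWindow(g(o,a).shape[::-1],cv2.CV_32F)), np.abs(g(o,a)-g(s,a)).mean())"
```

```text
tab ((-0.015985370710222213, -0.06037474315454894), 0.9758828312158585) 2.2318182
wall ((0.0007896221506289436, -0.03178427784461135), 0.7493146437185781) 5.0703783
console ref ((0.06406425224160373, -0.010245364557961878), 0.5571560027864244) 30.15
other guard ((-0.05059867101697435, -0.005784071323091666), 0.8321127165688409) 5.9525
```

The tab is within 0.06 px of its original shut position (under 0.003 rad) and the other guard hasn't moved. Handing in.

```bash
python3 -c "
from bench import *
print(hand_in())"
```

```text
the job is handed in; nothing more can be done
None
```

The right burner (the one with the frying pan) is switched on and its guard is lowered fully shut; the other guard hadn't moved in the last image, and the job is handed in, though no verdict came back.

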